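Pin the press to its middle stop and hold the lever down on it

TASK

Set up the lever press for middle-thick cakes: take the middle-length stop pin out of the wooden block, put it fully home in the socket at the front of the press and let go of it, then bring the ball-ended lever down until it bears firmly, but without being strained, on the pin's head. The lever springs up when freed, so finish while still holding it firmly down against the pin, so that the gap under the ram can be measured. Leave the other two pins in the block and everything else on the table where it stands.

Things in the scene. Friction and masses are not known exactly. Their poses are not given: they have to be found in the camera images.
- press: Grey cast hand press, base plate 245 x 110 mm, fixed to the table. Origin: on the table straight below the lever's pivot (135 mm up). x points to its back: socket and ball lie to -x, towards the robot; y is the pivot's axis. A steel ram works into a 65 mm ring mould 46 mm in front of the pivot. The raised lever leaves the space above the socket free.
- socket (a point): Centre of the mouth of the stop socket: an upright blind hole 9.6 mm wide and 32 mm deep with a 2.5 mm chamfer, in a square grey post of 32 x 32 mm whose top is 65 mm above the table. It lies 145.5 mm in front of the lever's pivot, on the press's centre line. Axes as the press.
- press_lever: The lever: forked bar with a black ball at its end; 145 mm from the pivot a 16 mm steel roller below the bar lands on the pin's head. Origin on the pivot, 135 mm up. At rest (78 degrees above level) its axes are the press's; it swings down about the press's y axis. A spring lifts it: 1.5 N at the ball starts it, 8 N holds it down; 5 to 15 N more bears firmly on the pin.
- lever_ball (a point): Centre of the lever's 32 mm black ball, 200 mm from the pivot, on an 11 mm stem. At rest 42 mm in front of the pivot, 331 mm above the table; on the middle pin 198 mm in front, 163 mm up (183 mm on the long pin, 142 mm on the short one). Pinch it from above, fingers closing along the press's y axis (it turns between the pads as the lever swings), or draw it forward and push it down.
- pin_middle: The pin to use: steel stop pin 100 mm long, shank 8 mm in diameter with a 4 mm bevelled foot, and at the top a round grooved head 16 mm in diameter and 24 mm high with a flat top. Origin at the centre of its foot, z up along the pin. At the start it stands in one of the block's holes, its top about 110 mm above the table; 50 g, give or take a third.
- pin_short: Like the middle pin, but 85 mm long (top about 95 mm above the table at the start). Stays in the block.
- pin_long: Like the middle pin, but 115 mm long (top about 125 mm above the table at the start). Stays in the block.
- pin_block: Wooden block 150 x 44 x 35 mm fixed to the table, origin at the centre of its underside, x along its length. Three upright holes 9.6 mm wide and 25 mm deep in a row along x, 50 mm apart, the middle one at its centre; each holds one pin, in any order.
- dye_dish: Small steel dish 72 mm wide and 25 mm high, left of the block, behind the cake tray; stays.
- timer: White kitchen timer 62 x 62 x 23 mm; stays.
- paddle_mould_0: Wooden paddle mould 75 x 184 x 32 mm at the back left; stays.
- stamp_a: Wooden hand stamp 27 mm in diameter and 77 mm high, standing near the table's front edge; stays.

How it is judged:
On the way, in this order (a step that is already met when the one before it is completed fails the run):
1. the middle-length pin stands fully home in the press's socket and is let go, the lever still up (horizontal distance between pin_middle and socket below 0.003 m and z of pin_middle in the frame of press between 0.028 and 0.037 m and angle between pin_middle's own z axis and vertical below 0.1 rad and contact force between the fingers and pin_middle below 0.1 N and z of lever_ball in the frame of press above 0.22 m), for 0.2 s.
2. the lever is down and bears on the pin's head (z of lever_ball in the frame of press between 0.15 and 0.176 m and contact force between press_lever and pin_middle between 2 and 40 N), for 0.2 s.
At the end, for the whole second after the job is handed in: Middle pin in the socket (foot within 3 mm of its axis, 5 mm of its floor, tilt < 0.1 rad), untouched by the fingers; lever down (ball 150 to 176 mm up), pressing on the pin with 2 to 40 N and held by the fingers (over 2 N); other pins within 20 mm, other loose things within 40 mm of their start (all of step 2 and horizontal distance between pin_middle and socket below 0.003 m and z of pin_middle in the frame of press between 0.028 and 0.037 m and angle between pin_middle's own z axis and vertical below 0.1 rad and contact force between the fingers and press_lever above 2 N and contact force between the fingers and pin_middle below 0.1 N and distance of each of pin_short, pin_long from where it was at the start of the episode below 0.02 m and distance of each of dye_dish, timer, paddle_mould_0, stamp_a from where it was at the start of the episode below 0.04 m); the arm keeps its last pose, push and grip.
It fails at once if the lever is strained: more than 60 N on the pin (contact force between press_lever and pin_middle above 60 N).
It fails at once if another pin is pulled out of the block (distance of any of pin_short, pin_long from where it was at the start of the episode above 0.02 m).
It fails at once if something else on the table is pushed more than 40 mm away (distance of any of dye_dish, timer, paddle_mould_0, stamp_a from where it was at the start of the episode above 0.04 m).
It also fails if it takes over 70 s, if anything falls off the work surface, if the arm or the gripper's body presses on something with over 40 N, if the wrist force passes 120 N, or if a joint passes its speed limit or range.

ROBOT

A 7-joint arm with a two-finger parallel gripper is mounted at the origin on a cart in front of the work surface, level with it; the furniture and walls round the work are solid. World frame = base frame: x ahead of the robot, y to its left, z up, the work surface at z = 0. Lengths are in m, angles in rad, forces in N, time in s.
With the tool pointing down it reaches from about 0.4 to 0.85 m from the base axis. Payload 4.5 kg.
Tool frame: the origin (TCP) lies on the centre line of the jaws, within the pads' length; the fingertips stand 19 mm ahead of it and the grasp point (between the pads) is the TCP; z points along the fingers, y is the line along which they close (so a half turn about z gives the same grasp; the last joint's range is limited). The gripper opens to 88 mm and grips with 3 to 60 N. Pads are 18 mm wide; open, the fingers measure 123 mm over their backs; the gripper's body (75 mm by 187 mm) begins 45 mm behind the grasp point.
Start: joints at [-1.228, 0.689, -0.195, 1.565, 0.157, 0.902, -0.215], TCP at [0.19, 0.595, 0.258] pointing down, gripper open.
Joint ranges: [-3.01, 3.01], [-0.46, 2.08], [-1.47, 1.51], [0.13, 2.56], [-1, 4.14], [0.04, 2.09], [-2.66, 2.66]. Speed limits (rad/s): [2.57, 2.57, 3.14, 3.14, 3.14, 3.14, 3.14].

INTERFACE

Orientations are given as [roll, pitch, yaw] about the fixed x, y, z axes, in that order (R = Rz(yaw) Ry(pitch) Rx(roll)).
In Python, from rig import manip gives the robot as it stands.
- The arm moves only by the tool drive_tool, never from a script. Its argument "targets" is a list of rows, each a list of 3 entries, a list of its own where there are three numbers: the turn, a rotation vector about the world's x, y, z as a fraction of full scale, then the shift along the world's x, y, z as a fraction of full scale, then the opening, from -1 (shut) to 1 (fully open). In form: [[[wx, wy, wz], [x, y, z], fingers], ...]. A call has 1 to 8 rows; each row shifts and turns the commanded pose from where the row before left it; what a row does not reach is not made up. Full scale, the value 1, is 600 mm for a shift and 0.5 rad for a turn. A row lasts 1/8 s, in which the tool goes at most 62.5 mm and 10.7 degrees, less where a joint would pass 70% of its speed; a pose out of reach is approached as far as the arm can. A call with a number of a shift or a turn outside -1 to 1 is refused whole. A call with a gripper value outside its range is refused whole. The fingers move at their own pace and stop on an object; the grip force is fixed at half the most. Time passes only in rows, so rows that do not move let the fingers close. It gives the time, the measured TCP pose, the force, the opening and the grip force at its end, in the units of the state.
- manip.get_obs(): the state, without advancing time (a new reading comes with each control period).
- manip.read_camera(name): name is "side" or "top"; returns a dict with "image" (420x560x3 uint8, red, green, blue), "mtx" (3x3 intrinsics, pixels), "T" (4x4, takes a point from camera to world coordinates). Camera axes: x right, y down, z forward; pixel columns grow to the right and rows downward; lengths in m; the calibration is good to about 2 mm. A picture is of the moment at which its call begins. There is no depth.
- manip.close_job(): hands the job in; it is judged then, once.
The state is a dict: "t": time; "joint_positions": joint angles; "qd": joint speeds; "tau": joint torques, N m; "tcp_pos": TCP position; "ee_rot": TCP orientation; "force": force on the tool from outside, world axes, zero at the start; "moment": the same for the moment, N m; "grip_width": finger opening in m; "grip_force": force on a finger pad.
Only numpy, scipy, OpenCV 4.12 (cv2) and the standard library are available. Lean on these libraries where they do the work, as an engineer would, in place of code of your own. Each camera call takes 0.05 s, during which the arm holds its last target. There are 200 camera calls.

## Working session

There is one attempt and no reset: what is moved stays moved. The work goes in short steps, Python scripts to look and compute and a tool call to move; the robot and the scene stay as the last step left them, time stands still between calls to the robot, and variables do not carry over. Pictures are saved under pics/ and viewed, at most 10 in all, crops included, and the job is handed in when it is done.

Besides the shell and the picture viewer there is one more tool, called after "Call:" as a command line: name --argument value ..., lists and objects as JSON in quotes. drive_tool: Moves the arm, as the interface text tells. Its arguments: {"type":"object","properties":{"targets":{"type":"array"}},"required":["targets"]}

```bash
mkdir -p pics
python3 - <<'E'
from rig import manip
import cv2, numpy as np
for n in ("top","side"):
    c=manip.read_camera(n); cv2.imwrite(f"pics/{n}0.png",c["image"][:,:,::-1]); np.savez(f"{n}0.npz",**c)
    print(n,c["mtx"].round(1).tolist(),c["T"].round(4).tolist())
o=manip.get_obs(); print({k:np.round(v,3).tolist() for k,v in o.items()})
E
```

```text
top [[429.7, 0.0, 278.6], [0.0, 429.7, 208.5], [0.0, 0.0, 1.0]] [[-0.0116, -0.9927, 0.1197, 0.3644], [-0.9999, 0.0108, -0.0073, 0.0243], [0.0059, -0.1198, -0.9928, 1.639], [0.0, 0.0, 0.0, 1.0]]
side [[448.3, 0.0, 286.0], [0.0, 448.3, 204.1], [0.0, 0.0, 1.0]] [[0.8141, -0.2698, 0.5142, -0.0684], [-0.5804, -0.3465, 0.737, -0.8675], [-0.0206, -0.8984, -0.4387, 0.7183], [0.0, 0.0, 0.0, 1.0]]
{'t': 0.1, 'joint_positions': [-1.228, 0.69, -0.195, 1.566, 0.157, 0.902, -0.215], 'qd': [0.001, -0.002, 0.001, -0.004, -0.001, 0.0, 0.0], 'tau': [-0.003, -52.85, -1.271, -15.384, -0.052, 0.002, 0.0], 'tcp_pos': [0.19, 0.595, 0.257], 'ee_rot': [-3.14, 0.0, 2.833], 'force': [0.098, 0.047, -0.269], 'moment': [-0.036, -0.04, 0.011], 'grip_force': 0.0, 'grip_width': 0.088}
```

View pics/top0.png

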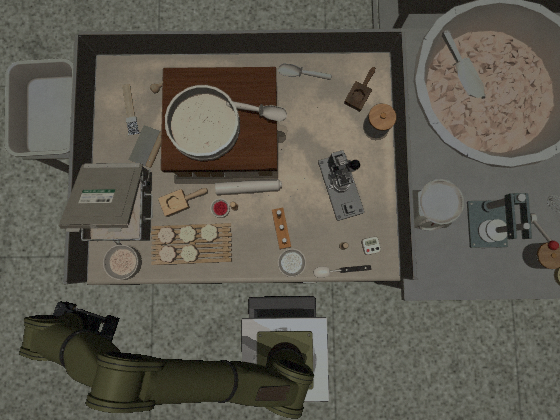

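View pics/side0.png

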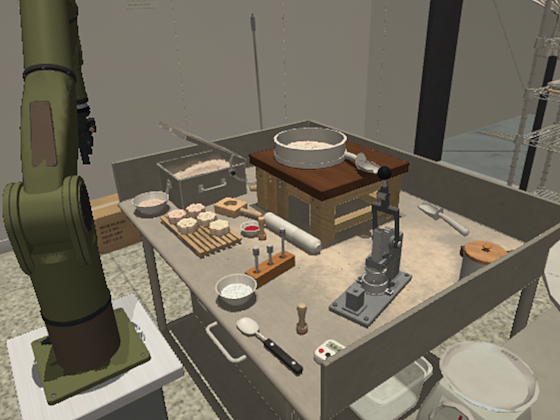

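The top view shows the pin block at about (280,228) px and the press at about (340,185). In the side view the three pins are at about (256,250), (269,247) and (283,232), and the press is at about (375,270). Next I'll zoom in on both.

Run:
```python
import cv2
a=cv2.imread("pics/top0.png")[140:260,262:392]; cv2.imwrite("pics/top0c.png",cv2.resize(a,None,fx=5,fy=5,interpolation=cv2.INTER_CUBIC))
a=cv2.imread("pics/side0.png")[160:330,225:425]; cv2.imwrite("pics/side0c.png",cv2.resize(a,None,fx=3.5,fy=3.5,interpolation=cv2.INTER_CUBIC))
```

```text
(no output)
```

View pics/top0c.png

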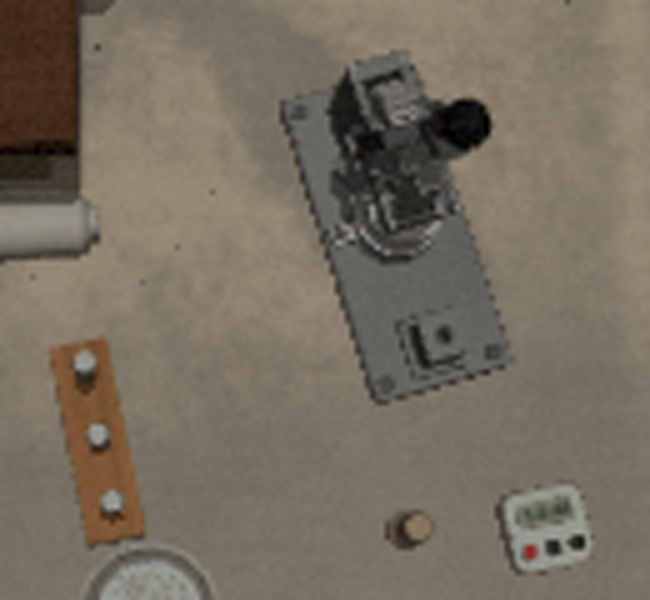

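View pics/side0c.png

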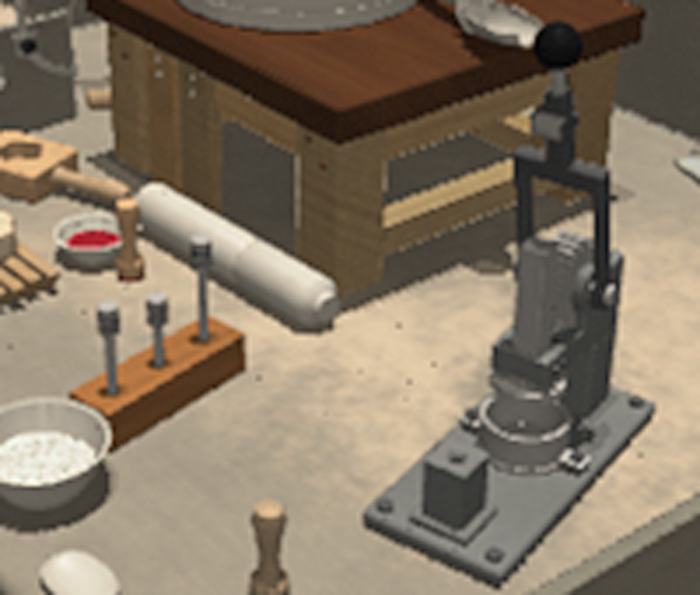

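Top crop: block with pin heads at (84,360), (96,433) and (111,497); socket mouth at (445,335); base plate corners at (283,103), (378,403) and (511,360). Side crop: pins nearest to farthest show 88, 67 and 100 px above the block, so the nearest one is the middle pin. The socket is at (459,457) and the ball at (558,45).

```bash
cat > h.py <<'E'
import numpy as np, cv2
from scipy.optimize import least_squares
C={n:dict(np.load(f"{n}0.npz")) for n in("top","side")}
def crop(n,u,v):
    return ((u+.5)/5-.5+262,(v+.5)/5-.5+140) if n=="top" else ((u+.5)/3.5-.5+225,(v+.5)/3.5-.5+160)
def atz(n,uv,z,c=None):
    c=c or C[n]; T=c["T"]; d=T[:3,:3]@np.linalg.inv(c["mtx"])@[*uv,1]; o=T[:3,3]; return o+d*(z-o[2])/d[2]
def proj(n,X,c=None):
    c=c or C[n]; T=np.linalg.inv(c["T"]); p=c["mtx"]@(T[:3,:3]@X+T[:3,3]); return p[:2]/p[2]
def tri(a,b,ca=None,cb=None):
    r=least_squares(lambda X:np.r_[proj("top",X,ca)-a,proj("side",X,cb)-b],[.5,0,.1]); return r.x,r.fun
E
python3 - <<'E'
from h import *
np.set_printoptions(precision=4,suppress=True)
P=dict(pm=((111,497),(107,305),.11),ps=((96,431),(157,296),.095),pl=((84,360),(202,239),.125),sock=((445,335),(459,457),.065),ball=((466,125),(558,45),.331))
for k,(a,b,z) in P.items():
    a=crop("top",*a);b=crop("side",*b); X,r=tri(a,b); print(k,atz("top",a,z),atz("side",b,z),"tri",X,r)
for z in(.008,):
  q=[atz("top",crop("top",*c),z) for c in((283,103),(378,403),(511,360))]
  print(q,np.linalg.norm(q[0]-q[1]),np.linalg.norm(q[2]-q[1]))
  for e in (q[0]-q[1],): print("yaw",np.arctan2(e[1],e[0]))
  e=q[1]-q[2]; print("yaw2",np.arctan2(e[1],e[0])-np.pi/2)
q=[atz("top",crop("top",*c),.035) for c in((50,348),(104,339),(145,535),(90,546))]; print(q,[np.linalg.norm(q[i]-q[i-1]) for i in range(4)], np.mean(q,0))
E
```

```text
pm [ 0.4392 -0.0041  0.11  ] [ 0.4349 -0.0021  0.11  ] tri [ 0.4365 -0.0027  0.1099] [-0.4009  0.7569  0.6207 -0.0728]
ps [0.4875 0.0058 0.095 ] [0.4849 0.007  0.095 ] tri [0.4859 0.0067 0.095 ] [-0.2515  0.4515  0.3816 -0.0492]
pl [0.5357 0.014  0.125 ] [0.5334 0.0149 0.125 ] tri [0.5344 0.0148 0.1248] [-0.2116  0.3608  0.3179 -0.0449]
sock [ 0.5581 -0.2534  0.065 ] [ 0.5579 -0.2509  0.065 ] tri [ 0.557  -0.2524  0.0665] [-0.1838  0.257   0.1985 -0.0382]
ball [ 0.6567 -0.2237  0.331 ] [ 0.6568 -0.2208  0.331 ] tri [ 0.6555 -0.2227  0.3321] [-0.2532  0.3021  0.278  -0.0658]
[array([ 0.7478, -0.1434,  0.008 ]), array([ 0.5134, -0.2106,  0.008 ]), array([ 0.5453, -0.3134,  0.008 ])] 0.24378916537106218 0.10756169042614801
yaw 0.27926563410875277
yaw2 0.3009286586088624
[array([0.5552, 0.0389, 0.035 ]), array([ 0.5616, -0.0018,  0.035 ]), array([ 0.4143, -0.0305,  0.035 ]), array([0.4066, 0.0106, 0.035 ])] [np.float64(0.1512514835426069), np.float64(0.041177295128461175), np.float64(0.1500310584306286), np.float64(0.04173586348803639)] [0.4844 0.0043 0.035 ]
```

Both views agree to within about 2 mm and match the given heights. The middle pin is at (0.437,-0.003), the socket at (0.5575,-0.2525), and the press yaw is about 0.29 (tool yaw 3.43). I'll move towards the pin now.

Call:
drive_tool --targets '[[[0,0,0.3],[0.026,-0.062,0],0],[[0,0,0.3],[0.026,-0.062,0],0],[[0,0,0.3],[0.026,-0.062,0],0],[[0,0,0.3],[0.026,-0.062,0],0],[[0,0,0],[0.026,-0.062,0],0],[[0,0,0],[0.026,-0.062,0],0],[[0,0,0],[0.026,-0.062,0],0],[[0,0,0],[0.026,-0.062,0],0]]'

```text
t: 1.1
tcp_pos: [0.3151, 0.2964, 0.2576]
ee_rot: [-3.141, -0.0, -2.85]
force: [-0.2, -0.3, -0.7]
grip_width: 0.0438
grip_force: 0.0
```

Call:
drive_tool --targets '[[[0,0,0],[0.026,-0.062,0],0],[[0,0,0],[0.026,-0.062,0],0],[[0,0,0],[0.026,-0.062,0],0],[[0,0,0],[0.026,-0.062,0],0],[[0,0,0],[0.026,-0.062,0],0],[[0,0,0],[0.026,-0.062,0],0],[[0,0,0],[0.026,-0.062,0],0],[[0,0,0],[0,0,0],0]]'

```text
t: 2.1
tcp_pos: [0.4245, 0.0343, 0.2573]
ee_rot: [-3.141, -0.001, -2.857]
force: [-0.4, -0.5, -0.6]
grip_width: 0.0438
grip_force: 0.0
```

Call:
drive_tool --targets '[[[0,0,0],[0.021,-0.063,0],0],[[0,0,0],[0,0,-0.05],0],[[0,0,0],[0,0,-0.06],0],[[0,0,0],[0,0,-0.06],0],[[0,0,0],[0,0,-0.05],0],[[0,0,0],[0,0,-0.03],0],[[0,0,0],[0,0,-0.01],0],[[0,0,0],[0,0,0],0]]'

```text
t: 3.1
tcp_pos: [0.4364, 0.0004, 0.1018]
ee_rot: [3.141, -0.0, -2.849]
force: [0.6, -1.0, -0.7]
grip_width: 0.0444
grip_force: 0.0
```

Run:
```python
from rig import manip
import cv2, numpy as np
c=manip.read_camera("side"); cv2.imwrite("pics/side1.png",cv2.resize(c["image"][170:320,180:380,::-1],None,fx=4,fy=4,interpolation=cv2.INTER_CUBIC))
```

```text
(no output)
```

View pics/side1.png

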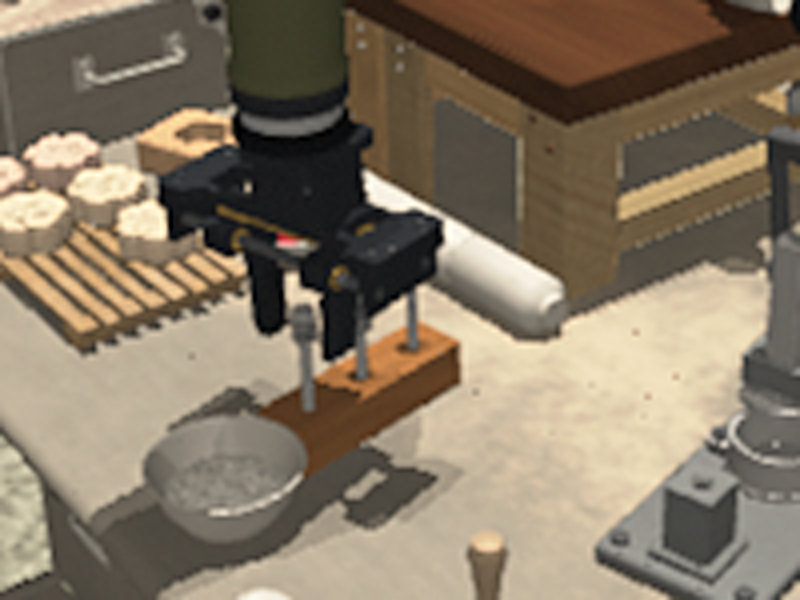

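The image shows the nearest pin's head, at (303,322), centred between the two fingers at (268,295) and (340,310). The other two pins are clear. I'll centre by 3 mm and close.

Call:
drive_tool --targets '[[[0,0,0],[0.001,-0.005,-0.003],0],[[0,0,0],[0,0,0],-1],[[0,0,0],[0,0,0],-1],[[0,0,0],[0,0,0],-1],[[0,0,0],[0,0,0],-1],[[0,0,0],[0,0,0],-1]]'

```text
t: 3.9
tcp_pos: [0.4372, -0.0033, 0.1]
ee_rot: [3.141, 0.0, -2.85]
force: [0.2, 1.1, 1.7]
grip_width: 0.0146
grip_force: 30.0
```

Call:
drive_tool --targets '[[[0,0,0],[0,0,0.015],-1],[[0,0,0],[0,0,0.02],-1],[[0,0,0],[0,0,0.02],-1],[[0,0,0],[0,0,0.03],-1],[[0,0,0],[0,0,0.04],-1],[[0,0,0],[0,0,0.04],-1],[[0,0,0],[0,0,0.02],-1],[[0,0,0],[0,0,0],-1]]'

```text
t: 4.9
tcp_pos: [0.4374, -0.0035, 0.2115]
ee_rot: [-3.141, 0.001, -2.851]
force: [0.3, -0.5, -1.3]
grip_width: 0.0151
grip_force: 30.0
```

Call:
drive_tool --targets '[[[0,0,0],[0.02,-0.04,0],-1],[[0,0,0],[0.03,-0.06,0],-1],[[0,0,0],[0.03,-0.065,0],-1],[[0,0,0],[0.03,-0.065,0],-1],[[0,0,0],[0.03,-0.065,0],-1],[[0,0,0],[0.03,-0.06,0],-1],[[0,0,0],[0.03,-0.06,0],-1],[[0,0,0],[0,0,-0.02],-1]]'

```text
t: 5.9
tcp_pos: [0.5576, -0.2563, 0.1975]
ee_rot: [-3.139, -0.0, -2.856]
force: [0.2, 0.3, -0.7]
grip_width: 0.0147
grip_force: 30.0
```

Run:
```python
from rig import manip
import cv2, numpy as np
from h import *
for n in("top","side"):
    c=manip.read_camera(n); np.savez(n+"2.npz",**c)
o=manip.get_obs(); t=o["tcp_pos"];print(t)
print(proj("side",t),proj("side",t-[0,0,.09]),proj("top",t),proj("side",np.array([.5575,-.2525,.065])))
c=np.load("side2.npz")["image"]; cv2.imwrite("pics/side2.png",cv2.resize(c[190:320,290:420,::-1],None,fx=4.6,fy=4.6,interpolation=cv2.INTER_CUBIC))
```

```text
[ 0.55537732 -0.25160164  0.1962741 ]
[357.97939622 243.05897008] [356.05348282 276.33215058] [356.77018311 202.60443582] [356.14000046 290.61786692]
```

View pics/side2.png

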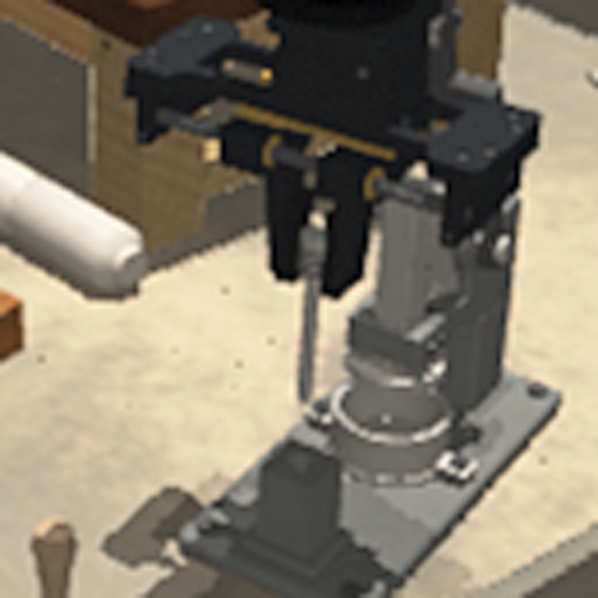

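The side view shows the pin hanging upright, foot at (304,400) in the crop, which is full-image (355.7,276.6). The socket is at (356.1,290.6). Relative to the socket this asks for a TCP of about (0.5583,-0.2524). I'll let the arm settle before correcting.

Call:
drive_tool --targets '[[[0,0,0],[0,0,0],-1],[[0,0,0],[0,0,0],-1]]'

```text
t: 6.25
tcp_pos: [0.5571, -0.2511, 0.1992]
ee_rot: [3.141, -0.0, -2.848]
force: [-1.1, -0.3, -0.6]
grip_width: 0.0147
grip_force: 30.0
```

Call:
drive_tool --targets '[[[0,0,0],[0.001,-0.001,0],-1],[[0,0,0],[0,0,-0.02],-1],[[0,0,0],[0,0,-0.02],-1],[[0,0,0],[0,0,-0.01],-1],[[0,0,0],[0,0,0],-1],[[0,0,0],[0,0,0],-1],[[0,0,0],[0,0,0],-1],[[0,0,0],[0,0,0],-1]]'

```text
t: 7.25
tcp_pos: [0.5579, -0.253, 0.1692]
ee_rot: [-3.141, 0.0, -2.85]
force: [-0.7, -0.2, -0.1]
grip_width: 0.015
grip_force: 30.0
```

Run:
```python
from rig import manip
import cv2, numpy as np
from h import *
o=manip.get_obs(); print(o["tcp_pos"])
c=manip.read_camera("side")["image"]
o=manip.get_obs(); t=o["tcp_pos"];print(t, proj("side",t-[0,0,.09]))
cv2.imwrite("pics/side3.png",cv2.resize(c[230:310,320:400,::-1],None,fx=7,fy=7,interpolation=cv2.INTER_CUBIC))
```

```text
[ 0.55788382 -0.25300789  0.16924683]
[ 0.55783993 -0.25298653  0.16920276] [356.67930088 285.75588926]
```

View pics/side3.png

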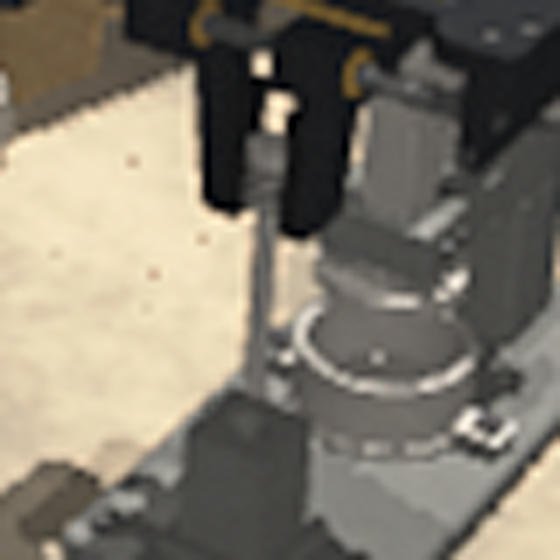

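The pin foot, at about (258,395) in the crop, is laterally in line with the socket mouth at (256,427). I'll lower slowly and watch the force.

Call:
drive_tool --targets '[[[0,0,0],[0,0,-0.01],-1],[[0,0,0],[0,0,-0.01],-1],[[0,0,0],[0,0,-0.01],-1],[[0,0,0],[0,0,-0.01],-1],[[0,0,0],[0,0,0],-1]]'

```text
t: 7.92
tcp_pos: [0.5574, -0.2524, 0.1442]
ee_rot: [3.14, -0.001, -2.85]
force: [0.4, 1.1, -1.4]
grip_width: 0.015
grip_force: 30.0
```

Call:
drive_tool --targets '[[[0,0,0],[0,0,-0.01],-1],[[0,0,0],[0,0,-0.01],-1],[[0,0,0],[0,0,-0.008],-1],[[0,0,0],[0,0,-0.005],-1],[[0,0,0],[0,0,0],-1],[[0,0,0],[0,0,0],-1]]'

```text
t: 8.68
tcp_pos: [0.5574, -0.2526, 0.1248]
ee_rot: [3.141, -0.001, -2.85]
force: [0.1, 3.8, -2.7]
grip_width: 0.0148
grip_force: 30.1
```

Call:
drive_tool --targets '[[[0,0,0],[0,0,-0.003],-1],[[0,0,0],[0,0,-0.003],-1],[[0,0,0],[0,0,0],-1],[[0,0,0],[0,0,0],-1]]'

```text
t: 9.18
tcp_pos: [0.5584, -0.2527, 0.1228]
ee_rot: [-3.141, 0.002, -2.85]
force: [-1.6, 3.8, 8.5]
grip_width: 0.0149
grip_force: 30.1
```

The pin is on the socket floor (8.5 N up, foot about 33 mm). I'll release it and rise.

Call:
drive_tool --targets '[[[0,0,0],[0,0,0],0],[[0,0,0],[0,0,0],0],[[0,0,0],[0,0,0],0],[[0,0,0],[0,0,0.02],0],[[0,0,0],[0,0,0.05],0],[[0,0,0],[0,0,0.06],0],[[0,0,0],[0,0,0.06],0],[[0,0,0],[0,0,0],0]]'

```text
t: 10.18
tcp_pos: [0.5597, -0.2534, 0.2392]
ee_rot: [-3.138, 0.006, -2.851]
force: [0.2, -0.7, 0.6]
grip_width: 0.0442
grip_force: 0.0
```

Run:
```python
from rig import manip
import cv2, numpy as np
from h import *
c=manip.read_camera("side")["image"]
print(manip.get_obs()["tcp_pos"],[proj("side",np.array([.5578,-.2527,z])) for z in(.065,.109,.133)])
cv2.imwrite("pics/side4.png",cv2.resize(c[130:310,290:430,::-1],None,fx=3.3,fy=3.3,interpolation=cv2.INTER_CUBIC))
```

```text
[ 0.55838848 -0.25328979  0.23722376] [array([356.29168178, 290.61239238]), array([357.20267601, 275.2141422 ]), array([357.71394613, 266.5723036 ])]
```

View pics/side4.png

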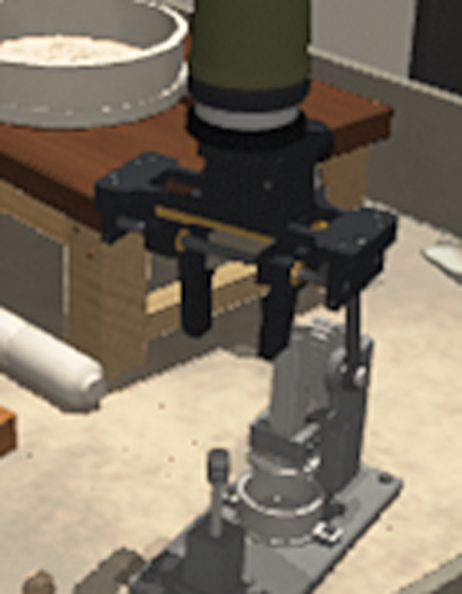

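The pin is standing in the socket, its head at (218,452) in the crop (row 266.9 against 266.6 expected), and the lever is still up. Next is the ball, expected at (0.6566,-0.2229,0.331).

Call:
drive_tool --targets '[[[0,0,0],[0,0,0.07],0.4],[[0,0,0],[0,0,0.07],0.4],[[0,0,0],[0,0,0.07],0.4],[[0,0,0],[0,0,0.07],0.4],[[0,0,0],[0.05,0.015,0],0.4],[[0,0,0],[0.06,0.02,0],0.4],[[0,0,0],[0.052,0.016,0],0.4],[[0,0,0],[0,0,0],0.4]]'

```text
t: 11.22
tcp_pos: [0.656, -0.2202, 0.401]
ee_rot: [3.139, -0.002, -2.847]
force: [0.5, -0.5, -0.2]
grip_width: 0.0615
grip_force: 0.0
```

Call:
drive_tool --targets '[[[0,0,0],[0,0,0],0.4],[[0,0,0],[0,0,0],0.4]]'

```text
t: 11.48
tcp_pos: [0.6539, -0.2235, 0.4035]
ee_rot: [-3.141, -0.001, -2.852]
force: [-0.3, -0.3, 1.2]
grip_width: 0.0619
grip_force: 0.0
```

Call:
drive_tool --targets '[[[0,0,0],[0.002,-0.001,-0.02],0.4],[[0,0,0],[0,0,-0.03],0.4],[[0,0,0],[0,0,-0.03],0.4],[[0,0,0],[0,0,-0.03],0.4],[[0,0,0],[0,0,-0.008],0.4],[[0,0,0],[0,0,0],0.4],[[0,0,0],[0,0,0],0.4]]'

```text
t: 12.35
tcp_pos: [0.6565, -0.223, 0.3336]
ee_rot: [-3.141, 0.001, -2.851]
force: [0.2, 0.4, 0.2]
grip_width: 0.0614
grip_force: 0.0
```

Run:
```python
from rig import manip
import cv2, numpy as np
c=manip.read_camera("side")["image"]
print(manip.get_obs()["tcp_pos"])
cv2.imwrite("pics/side5.png",cv2.resize(c[110:290,300:440,::-1],None,fx=3.3,fy=3.3,interpolation=cv2.INTER_CUBIC))
```

```text
[ 0.65648326 -0.2230005   0.33362122]
```

View pics/side5.png

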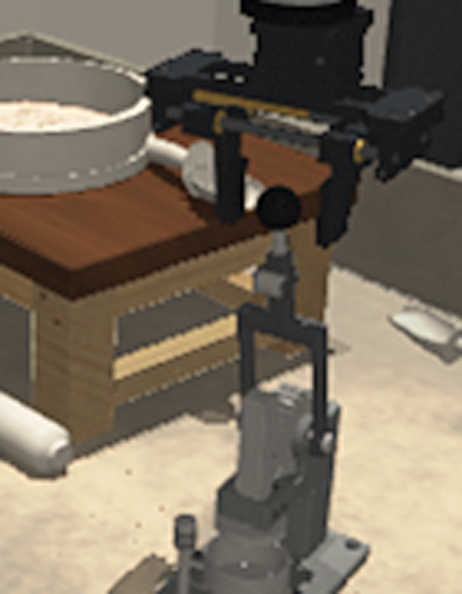

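The black ball, at (279,208), is between the fingers at (230,185) and (333,200). Closing on it.

Call:
drive_tool --targets '[[[0,0,0],[0,0,-0.003],-1],[[0,0,0],[0,0,0],-1],[[0,0,0],[0,0,0],-1],[[0,0,0],[0,0,0],-1],[[0,0,0],[0,0,0],-1]]'

```text
t: 13.02
tcp_pos: [0.6558, -0.2212, 0.331]
ee_rot: [3.139, -0.001, -2.849]
force: [-2.9, 4.5, 1.9]
grip_width: 0.0298
grip_force: 29.8
```

Run:
```python
import numpy as np
# arc for ball, 78deg -> 8deg, steps ; fractions of 0.6 m
a=np.radians(np.r_[78,75,np.arange(71,22,-4.5),20,16,13,11,9.5,8]); d=np.array([.958,.288])
P=np.c_[-.2*np.cos(a)[:,None]*d, .135+.2*np.sin(a)]
print(np.c_[np.degrees(a)[1:],np.diff(P,axis=0)/.6,P[1:,2]].round(3).tolist())
```

```text
[[75.0, -0.016, -0.005, -0.004, 0.328], [71.0, -0.021, -0.006, -0.007, 0.324], [66.5, -0.023, -0.007, -0.009, 0.318], [62.0, -0.023, -0.007, -0.011, 0.312], [57.5, -0.022, -0.007, -0.013, 0.304], [53.0, -0.021, -0.006, -0.015, 0.295], [48.5, -0.019, -0.006, -0.017, 0.285], [44.0, -0.018, -0.005, -0.018, 0.274], [39.5, -0.017, -0.005, -0.02, 0.262], [35.0, -0.015, -0.005, -0.021, 0.25], [30.5, -0.014, -0.004, -0.022, 0.237], [26.0, -0.012, -0.004, -0.023, 0.223], [20.0, -0.013, -0.004, -0.032, 0.203], [16.0, -0.007, -0.002, -0.022, 0.19], [13.0, -0.004, -0.001, -0.017, 0.18], [11.0, -0.002, -0.001, -0.011, 0.173], [9.5, -0.001, -0.0, -0.009, 0.168], [8.0, -0.001, -0.0, -0.009, 0.163]]
```

Call:
drive_tool --targets '[[[0,0,0],[-0.016,-0.005,-0.004],-1],[[0,0,0],[-0.021,-0.006,-0.007],-1],[[0,0,0],[-0.023,-0.007,-0.009],-1],[[0,0,0],[-0.023,-0.007,-0.011],-1],[[0,0,0],[-0.022,-0.007,-0.013],-1],[[0,0,0],[0,0,0],-1]]'

```text
t: 13.78
tcp_pos: [0.5931, -0.2395, 0.3043]
ee_rot: [3.138, 0.002, -2.848]
force: [0.7, 7.3, 2.0]
grip_width: 0.0295
grip_force: 29.8
```

Call:
drive_tool --targets '[[[0,0,0],[-0.021,-0.004,-0.015],-1],[[0,0,0],[-0.019,-0.005,-0.017],-1],[[0,0,0],[-0.018,-0.005,-0.018],-1],[[0,0,0],[-0.017,-0.004,-0.02],-1],[[0,0,0],[-0.015,-0.005,-0.021],-1],[[0,0,0],[0,0,0],-1]]'

```text
t: 14.52
tcp_pos: [0.5391, -0.2551, 0.2501]
ee_rot: [3.141, 0.002, -2.85]
force: [-1.6, 5.3, 6.5]
grip_width: 0.03
grip_force: 29.2
```

Call:
drive_tool --targets '[[[0,0,0],[-0.014,-0.003,-0.022],-1],[[0,0,0],[-0.012,-0.003,-0.023],-1],[[0,0,0],[-0.012,-0.003,-0.03],-1],[[0,0,0],[-0.007,-0.001,-0.022],-1],[[0,0,0],[-0.004,0,-0.017],-1],[[0,0,0],[0,0,0],-1],[[0,0,0],[0,0,0],-1]]'

```text
t: 15.4
tcp_pos: [0.5101, -0.2634, 0.1826]
ee_rot: [-3.139, 0.002, -2.851]
force: [-1.7, 1.5, 8.2]
grip_width: 0.0295
grip_force: 28.8
```

Call:
drive_tool --targets '[[[0,0,0],[-0.002,0,-0.01],-1],[[0,0,0],[-0.001,0,-0.008],-1],[[0,0,0],[-0.001,0,-0.006],-1],[[0,0,0],[0,0,0],-1],[[0,0,0],[0,0,0],-1]]'

```text
t: 16.02
tcp_pos: [0.5074, -0.2642, 0.1683]
ee_rot: [-3.138, 0.001, -2.852]
force: [-2.2, -0.1, 8.5]
grip_width: 0.0295
grip_force: 28.8
```

Call:
drive_tool --targets '[[[0,0,0],[0,0,-0.005],-1],[[0,0,0],[0,0,-0.003],-1],[[0,0,0],[0,0,0],-1],[[0,0,0],[0,0,0],-1]]'

```text
t: 16.52
tcp_pos: [0.5067, -0.2644, 0.1634]
ee_rot: [-3.138, -0.001, -2.852]
force: [-3.7, -0.2, 8.4]
grip_width: 0.0302
grip_force: 28.8
```

Call:
drive_tool --targets '[[[0,0,0],[0,0,-0.002],-1],[[0,0,0],[0,0,-0.002],-1],[[0,0,0],[0,0,0],-1],[[0,0,0],[0,0,0],-1]]'

```text
t: 17.02
tcp_pos: [0.5064, -0.2644, 0.1609]
ee_rot: [-3.138, -0.001, -2.852]
force: [-2.9, -0.4, 7.9]
grip_width: 0.0296
grip_force: 28.7
```

Call:
drive_tool --targets '[[[0,0,0],[0,0,-0.002],-1],[[0,0,0],[0,0,-0.002],-1],[[0,0,0],[0,0,0],-1],[[0,0,0],[0,0,0],-1]]'

```text
t: 17.52
tcp_pos: [0.5063, -0.2645, 0.1595]
ee_rot: [-3.137, -0.001, -2.852]
force: [-5.7, -0.7, 15.8]
grip_width: 0.0294
grip_force: 28.1
```

The lever now bears on the pin, with about 7.5 N beyond the spring. I'll nudge it slightly and let it settle.

Call:
drive_tool --targets '[[[0,0,0],[-0.001,0,-0.001],-1],[[0,0,0],[0,0,0],-1],[[0,0,0],[0,0,0],-1],[[0,0,0],[0,0,0],-1],[[0,0,0],[0,0,0],-1],[[0,0,0],[0,0,0],-1],[[0,0,0],[0,0,0],-1],[[0,0,0],[0,0,0],-1]]'

```text
t: 18.52
tcp_pos: [0.5063, -0.2645, 0.1593]
ee_rot: [-3.137, -0.0, -2.852]
force: [-6.1, -0.0, 18.0]
grip_width: 0.0296
grip_force: 27.9
```

Run:
```python
from rig import manip
import cv2, numpy as np
c=manip.read_camera("side")["image"]
o=manip.get_obs();print(o["tcp_pos"],o["force"])
cv2.imwrite("pics/side6.png",cv2.resize(c[170:320,240:420,::-1],None,fx=4,fy=4,interpolation=cv2.INTER_CUBIC))
```

```text
[ 0.50629554 -0.26448906  0.15926864] [-5.74922266 -0.10839579 18.02528063]
```

View pics/side6.png

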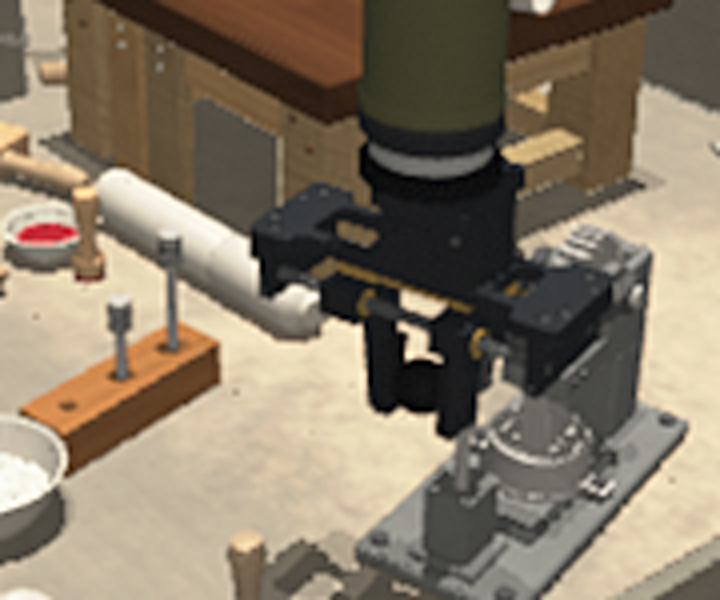

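The ball, at (418,385), is held between the fingers. The lever is down on the pin, at (460,455), in the socket, and the other two pins are still in the block. Force is steady at 18 N, about 10 N above the spring, so I'm handing in.

```bash
python3 -c "
from rig import manip
print(manip.close_job())"
```

```text
the job is handed in; nothing more can be done
None
```

The middle pin is in the press's socket and let go, and the lever is held down on its head with a steady 18 N at the ball (about 10 N above the spring); the job was handed in at about 18.6 s and the interface gave no verdict.

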